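# Weigh a counterweight on a sprung hook scale

### The job

Weigh the steel counterweight: hang it by its eye on the hook of the spring scale, letting the spring take up the load little by little so that neither the hook nor the weight drops or bounces, let go of it and leave it hanging still for at least two seconds. Then take hold of it again, ease it gently up off the hook so that the hook returns to its rest, and stand it upright in the green tray without dropping it. The hook must never be driven fast or pushed to the end of its travel, and the masking tape, tape measure and screwdriver stay where they are.

Things in the scene. Friction and masses are not known exactly. Their poses are not given: they have to be found in the camera images.
- weight: The counterweight; origin at the centre of its underside, 54 mm below point weight_mid, same axes. Stands upright at the start, 108 mm tall. Dark steel round body, diameter 52 mm, heights 0 to 52 mm; on it a yellow eye frame 40 mm wide (y) and 12 mm thick (x), heights 52 to 108 mm. Mass differs from run to run, 0.27 to 0.84 kg, and is not told: feel it.
- weight_mid (a point): Centre of the counterweight, half-way up (54 mm above its underside); z up; same after a half turn. Grasp the frame from above across its 40 mm width (fingers closing along y), 94 to 98 mm above the underside; fingers on the 12 mm faces would foul the hook.
- weight_eye (a point): On the counterweight: centre of the underside of the bar that closes the eye, 82 mm above the weight's underside. The eye is a window right through along x, 22 mm wide (y), from 30 mm below this point up to it; the solid bar above is 26 mm high.
- scale: Spring hook scale, fixed to the bench: grey foot plate 190 x 120 x 12 mm (60 mm before the origin to 130 mm behind) and a blue column, 68 mm wide, front 77 mm behind the origin, top 269 mm above the bench. Origin on the bench directly below where the load hangs; x axis points from the hook's open end to the column, z up.
- hook_seat (a point): Point on top of the hook where the load's bar lies; moves with the hook, axes as the scale's; 200 mm above the bench unloaded. Hook: level steel strip 10 mm wide (y), 4 mm thick (top at this point), from x = +77 mm at the column to x = -22 mm, where a 4 mm thick tip rises 14 mm above the strip's top. Pass the eye over the tip from the -x side, then lower the bar onto the strip.
- hook_part (a joint): How far the hook has sunk, m: 0 at rest, stop at 0.09, overloaded beyond 0.08 or by 15 N. Sinks from 0.8 N on, 9.1 mm per N (110 N/m, damping 3 N s/m): 17 to 68 mm under the weight. Let go before the load is all carried, or pressed too low, it jumps: once free it must not move over 0.045 m/s (let go within 0.4 N of balance). While held, raise or lower it at 30 mm/s; over 0.08 m/s spoils it.
- tray: Green open tray, fixed to the bench, 120 x 120 mm outside, 18 mm high, walls and floor 5 mm thick. Origin at the centre of its underside, z up.
- masking_tape: Yellow roll of masking tape, 86 mm across, 25 mm high, lying flat; origin under its centre. Leave alone.
- tape_measure: Yellow tape measure, 34 x 83 x 64 mm, standing; origin under its centre. Leave alone.
- screwdriver: Orange-handled screwdriver, 160 mm long, 24 mm thick, lying along its y axis; origin under its centre. Leave alone.
Things that resemble listed ones, but are neither listed nor needed, are in the scene too. There is more than one size of the weight; the job needs the smaller. Of the things that look like the tray, take the one that is farthest to the robot's right at the start.

How it is judged:
By the outcome, as a careful person would: the job done as asked, in the order asked, and still so for the second after the job is handed in, with the robot touching nothing.
It also fails if it takes over 72 s, if anything falls off the work surface, if the arm or the gripper's body presses on something with over 40 N, if the wrist force passes 120 N, or if a joint passes its speed limit or range.

### The arm

A 7-joint arm with a two-finger parallel gripper is mounted at the origin on a cart in front of the work surface, level with it; the furniture and walls round the work are solid. World frame = base frame: x ahead of the robot, y to its left, z up, the work surface at z = 0. Lengths are in m, angles in rad, forces in N, time in s.
With the tool pointing down it reaches from about 0.4 to 0.85 m from the base axis. Payload 4.4 kg.
Tool frame: the origin (TCP) lies on the centre line of the jaws, within the pads' length; the fingertips stand ahead of it and the grasp point (between the pads) lies 6 mm ahead of it (manip.tip_reach is the z of the fingertips in the tool frame, in m); z points along the fingers, y is the line along which they close (so a half turn about z gives the same grasp; the last joint's range is limited). The gripper opens to 94 mm and grips with 3 to 60 N. Pads are 16 mm wide; open, the fingers measure 119 mm over their backs; the gripper's body (75 mm by 177 mm) begins 78 mm behind the grasp point.
Start: joints at [1.073, 0.628, 0.038, 1.517, -0.027, 0.996, -0.02], TCP at [0.272, -0.59, 0.23] pointing down, gripper open.
Joint ranges: [-3.06, 3.06], [-0.37, 2.12], [-1.25, 1.32], [0.18, 2.47], [-1.1, 4.24], [0.23, 1.98], [-2.94, 2.94]. Speed limits (rad/s): [2.57, 2.57, 3.14, 3.14, 3.14, 3.14, 3.14].

### API

Orientations are given as a unit quaternion [w, x, y, z].
In Python, from rig import manip gives the robot as it stands.
- The arm moves only by the tool step_arm, never from a script. Its argument "moves" is a list of rows, each an object of numbers: "hand": the opening, from -1 (shut) to 1 (fully open); "dx", "dy", "dz": the shift along the world's x, y, z in m; "yaw": the turn about the world's z in degrees. A call has 1 to 5 rows; each row is the pose to reach, as a shift and turn from the pose commanded when the call began; what a row does not reach only later rows make up. A row lasts 1/10 s, in which the tool goes at most 50 mm and 8.59 degrees, less where a joint would pass 70% of its speed; a pose out of reach is approached as far as the arm can. A call with a gripper value outside its range is refused whole. The fingers move at their own pace and stop on an object; "squeeze" is the grip in N (left out, the last holds). Time passes only in rows, so rows that repeat a pose let the fingers close. It gives the time, the measured TCP pose, the force, the opening and the grip force at its end, in the units of the state.
- manip.get_obs(): the state, without advancing time (a new reading comes with each control period).
- manip.get_image(name): name is "side" or "top"; returns the picture (400x640x3 uint8, red, green, blue); there is no depth.
- manip.calibration(name): a dict with "intrinsics" (3x3 intrinsics, pixels), "k1" (the pictures are not rectified: a ray, as slopes to the right and down, at radius r is drawn at 1 + k1 r^2 times it, then the intrinsics apply), "world_from_camera" (4x4, takes a point from camera to world coordinates). Camera axes: x right, y down, z forward; pixel columns grow to the right and rows downward; lengths in m; the calibration is good to about 2 mm. A picture is of the moment at which its call begins. calibration takes no time and is no camera call.
- manip.sign_off(): hands the job in; it is judged then, once.
The state is a dict: "time_s": time; "q": joint angles; "qvel": joint speeds; "joint_torque": joint torques, N m; "tool_pos": TCP position; "ee_rot": TCP orientation; "ft_force": force on the tool from outside, world axes, zero at the start; "wrist_torque": the same for the moment, N m; "width": opening from 0.0 (shut) to 1.0 (fully open); "gripper_force": force on a finger pad.
Only numpy, scipy, OpenCV 4.12 (cv2) and the standard library are available. Lean on these libraries where they do the work, as an engineer would, in place of code of your own. Each camera call takes 0.05 s, during which the arm holds its last target. There are 200 camera calls.

## Working session

There is one attempt and no reset: what is moved stays moved. The work goes in short steps, Python scripts to look and compute and a tool call to move; the robot and the scene stay as the last step left them, time stands still between calls to the robot, and variables do not carry over. Pictures are saved under pics/ and viewed, at most 10 in all, crops included, and the job is handed in when it is done.

Besides the shell and the picture viewer there is one more tool, called after ">>>" by a JSON object that holds its "method" and its "body", one argument or row to a line. step_arm: Moves the arm, as the interface text tells. Its arguments: {"type":"object","properties":{"moves":{"type":"array"},"squeeze":{"type":"number"}},"required":["moves"]}

```bash
mkdir -p pics
python3 - <<'E'
from rig import manip
import cv2
for n in("top","side"):
    cv2.imwrite(f"pics/{n}0.png",manip.get_image(n)[:,:,::-1])
    c=manip.calibration(n);print(c)
print(manip.get_obs(),manip.tip_reach)
E
```

```text
{'intrinsics': array([[406.98984389,   0.        , 321.91297017],
       [  0.        , 406.98984389, 201.51951018],
       [  0.        ,   0.        ,   1.        ]]), 'k1': -0.06695771564327138, 'world_from_camera': array([[ 1.74031328e-02, -9.89692159e-01,  1.42149783e-01,
         4.34110462e-01],
       [-9.99848145e-01, -1.73549194e-02,  1.57905516e-03,
         3.23807773e-02],
       [ 9.04219521e-04, -1.42155677e-01, -9.89843900e-01,
         1.15452823e+00],
       [ 0.00000000e+00,  0.00000000e+00,  0.00000000e+00,
         1.00000000e+00]])}
{'intrinsics': array([[487.4383516 ,   0.        , 322.91705558],
       [  0.        , 487.4383516 , 194.31221124],
       [  0.        ,   0.        ,   1.        ]]), 'k1': -0.09765484695405681, 'world_from_camera': array([[-0.99968206, -0.01863577,  0.01698491,  0.58023095],
       [-0.02489634,  0.622824  , -0.78196575,  1.19708444],
       [ 0.00399393, -0.78213999, -0.62308994,  1.0997687 ],
       [ 0.        ,  0.        ,  0.        ,  1.        ]])}
{'time_s': 0.1, 'q': array([ 1.07321275,  0.6292423 ,  0.03845714,  1.51825039, -0.02698628,
        0.99630859, -0.02001512]), 'qvel': array([ 0.00030987, -0.00189768, -0.00029322, -0.00303635, -0.00063124,
       -0.00015747, -0.00054497]), 'joint_torque': array([ 3.28907670e-03, -5.50800812e+01,  1.14787381e+00, -1.87121308e+01,
       -5.21338033e-02,  1.91069220e-02,  3.57636122e-05]), 'tool_pos': array([ 0.27180563, -0.58983249,  0.22965926]), 'ee_rot': array([-8.21629096e-04,  9.76787246e-01,  2.14210087e-01, -1.98047055e-04]), 'ft_force': array([-0.24065819, -0.70341358,  0.14721188]), 'wrist_torque': array([-0.02719756,  0.01117381,  0.00664658]), 'gripper_force': 0.0, 'width': 1.0009214488883214} 0.025
```

View pics/top0.png

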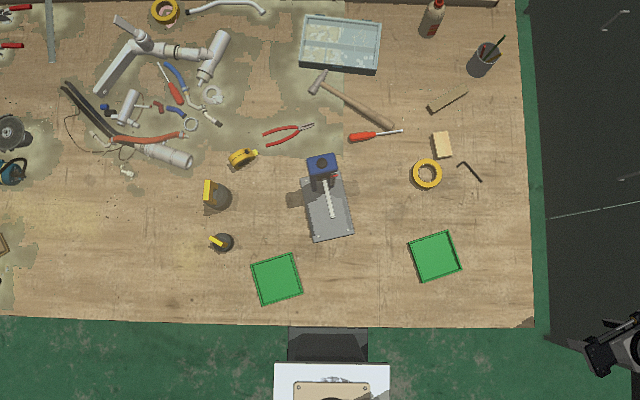

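View pics/side0.png

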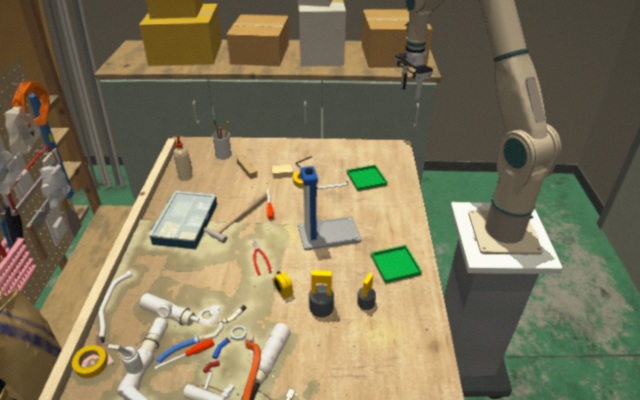

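The top view shows the small weight near (222,242), the large one near (215,195), the scale around (327,205) and the right-hand tray at (435,256). The side view shows the small weight at (368,292). I'll zoom in on these.

```bash
cat > h.py <<'E'
import numpy as np,cv2
from rig import manip
def ray(n,u,v):
    c=manip.calibration(n);K=c["intrinsics"];T=c["world_from_camera"]
    p=cv2.undistortPoints(np.array([[[u,v]]],float),K,np.array([c["k1"],0,0,0.]))[0,0]
    return T[:3,3],T[:3,:3]@np.array([p[0],p[1],1])
def at_z(n,u,v,z):
    o,d=ray(n,u,v);return o+d*(z-o[2])/d[2]
def proj(n,P):
    c=manip.calibration(n);T=np.linalg.inv(c["world_from_camera"])
    r,_=cv2.Rodrigues(T[:3,:3])
    return cv2.projectPoints(np.array(P,float).reshape(-1,3),r,T[:3,3],c["intrinsics"],np.array([c["k1"],0,0,0.]))[0].reshape(-1,2)
def crop(im,x0,y0,w,h,s): return cv2.resize(im[y0:y0+h,x0:x0+w],None,fx=s,fy=s,interpolation=cv2.INTER_CUBIC)
E
python3 - <<'E'
from h import *
t=cv2.imread("pics/top0.png");s=cv2.imread("pics/side0.png")
a=np.hstack([crop(t,190,220,50,40,6),crop(t,290,145,80,100,5)[:240*2][:480] if 0 else crop(t,190,220,1,40,6)])
L=np.vstack([crop(t,195,220,50,40,7),crop(s,345,268,50,40,7)])   #350x560
R=crop(t,285,148,75,100,5.6)  #420x560
cv2.imwrite("pics/m1.png",np.hstack([L,R]))
# tray by colour
m=cv2.inRange(cv2.cvtColor(t,cv2.COLOR_BGR2HSV),(50,120,60),(75,255,255));m[:,:380]=0;m[:, 480:]=0;m[310:]=0
c=max(cv2.findContours(m,0,2)[0],key=cv2.contourArea);r=cv2.minAreaRect(c);print(r)
b=[at_z("top",*p,.018) for p in cv2.boxPoints(r)];print(np.round(b,3),np.mean(b,0))
E
```

```text
((434.8802795410156, 255.78077697753906), (43.2825927734375, 42.62555694580078), 70.82099914550781)
[[ 0.486 -0.207  0.018]
 [ 0.527 -0.322  0.018]
 [ 0.414 -0.359  0.018]
 [ 0.374 -0.246  0.018]] [ 0.45045645 -0.28344211  0.018     ]
```

View pics/m1.png

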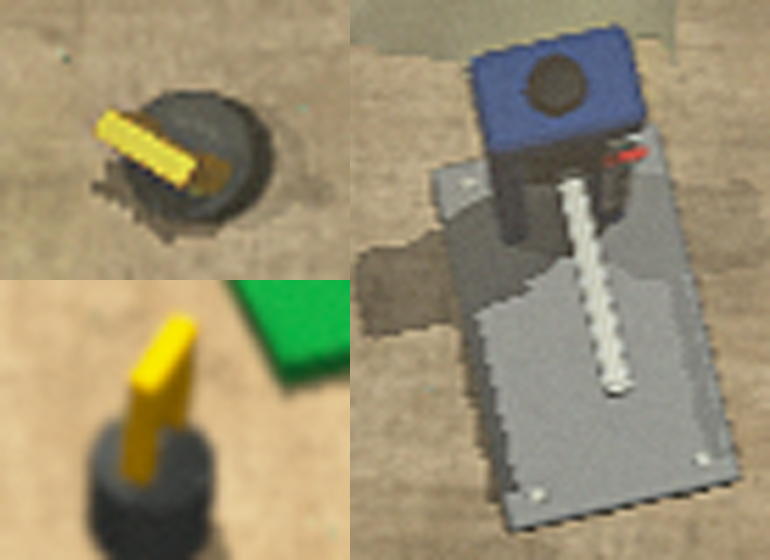

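Run:
```python
from h import *
f=lambda x,y,s,x0,y0:((x+.5)/s-.5+x0,(y+.5)/s-.5+y0)
w=[at_z("top",*f(x,y,7,195,220),.108) for x,y in((110,110),(97,130),(200,163),(185,187))]
print(np.round(w,4),np.mean(w,0))
d=(w[2]+w[3]-w[0]-w[1]);print("frame y dir deg",np.degrees(np.arctan2(d[1],d[0])),np.linalg.norm(d)/2)
c=at_z("top",*f(203,155,7,195,220),.052);print("body top c",c)
g=lambda x,y,z:at_z("top",*f(x,y,5.6,285,148),z)
FL=g(508,530,.012);FR=g(740,480,.012);BL=g(433,170,.012)
print("plate",FL,FR,BL,np.linalg.norm(FL-FR),np.linalg.norm(BL-FL))
C=[g(x,y,.269) for x,y in((470,60),(628,25),(648,120),(490,158))];print("col",np.round(C,4))
H0=g(570,180,.2);H1=g(617,390,.207);print("hook",H0,H1)
e=(BL-FL);e2=FL-FR;e3=(C[1]-C[2]+C[0]-C[3]);e4=H0-H1
for q in(e,e3,e4):print(np.degrees(np.arctan2(q[1],q[0])))
for q in(e2,C[0]-C[1]+C[3]-C[2]):print(np.degrees(np.arctan2(q[1],q[0]))-90)
```

```text
[[0.4913 0.3206 0.108 ]
 [0.4839 0.325  0.108 ]
 [0.4726 0.2862 0.108 ]
 [0.4637 0.2913 0.108 ]] [0.47785836 0.30574327 0.108     ]
frame y dir deg -119.76748269194738 0.03924092585814192
body top c [0.477732   0.29871051 0.052     ]
plate [ 0.48560896 -0.11734103  0.012     ] [ 0.51244297 -0.2343933   0.012     ] [ 0.66835766 -0.07909159  0.012     ] 0.12008870971157498 0.18670861581102943
col [[ 0.6607 -0.0687  0.269 ]
 [ 0.6764 -0.1322  0.269 ]
 [ 0.6376 -0.1398  0.269 ]
 [ 0.6209 -0.0766  0.269 ]]
hook [ 0.62654893 -0.11939055  0.2       ] [ 0.53596469 -0.13755182  0.207     ]
11.821402467866527
11.159219434038071
11.336946437503013
12.911838957640057
14.320350559304742
```

Run:
```python
from h import *
f=lambda x,y,s,x0,y0:((x+.5)/s-.5+x0,(y+.5)/s-.5+y0)
g=lambda x,y,z:at_z("top",*f(x-350,y,5.6,285,148),z)
FL=g(508,530,.012);FR=g(740,480,.012);BL=g(433,170,.012)
print("plate",(FL+FR)/2,np.linalg.norm(FL-FR),np.linalg.norm(BL-FL))
C=[g(x,y,.269) for x,y in((470,60),(628,25),(648,120),(490,158))];print("col",np.round(C,4),(C[2]+C[3])/2)
H0=g(570,180,.2);H1=g(617,390,.207);print("hook",H0,H1)
e=(BL-FL);e2=FL-FR;e3=(C[1]-C[2]+C[0]-C[3]);e4=H0-H1
for q in(e,e3,e4):print(np.degrees(np.arctan2(q[1],q[0])))
for q in(e2,C[0]-C[1]+C[3]-C[2]):print(np.degrees(np.arctan2(q[1],q[0]))-90)
a=np.radians(12);u=np.array([np.cos(a),np.sin(a),0])
print("origins",(FL+FR)/2+.06*u,(C[2]+C[3])/2-.077*u,H1+.025*u)
```

```text
plate [ 4.96168834e-01 -1.96126943e-04  1.20000000e-02] 0.11885870160467676 0.18728494418378472
col [[ 6.582e-01  7.100e-02  2.690e-01]
 [ 6.737e-01  8.200e-03  2.690e-01]
 [ 6.349e-01 -3.000e-04  2.690e-01]
 [ 6.184e-01  6.210e-02  2.690e-01]] [0.626691   0.03092654 0.269     ]
hook [0.62383001 0.03013326 0.2       ] [0.53347777 0.00902509 0.207     ]
12.982466714541035
12.431865121207816
13.149645024475088
13.115366842342837
14.328178441005022
origins [0.55485769 0.01227857 0.012     ] [0.55137363 0.01491734 0.269     ] [0.55793146 0.01422288 0.207     ]
```

```bash
cat >> h.py <<'E'
def fr(x,y,deg,P):
    a=np.radians(deg);P=np.array(P,float);return np.c_[x+P[:,0]*np.cos(a)-P[:,1]*np.sin(a),y+P[:,0]*np.sin(a)+P[:,1]*np.cos(a),P[:,2]]
def rect(x0,x1,y0,y1,z): return [(x0,y0,z),(x1,y0,z),(x1,y1,z),(x0,y1,z)]
def overlay(n,im,s,W,S,T):
    im=cv2.resize(im,None,fx=s,fy=s,interpolation=cv2.INTER_CUBIC)
    t=np.linspace(0,2*np.pi,40);c=lambda z:np.c_[26e-3*np.cos(t),26e-3*np.sin(t),0*t+z]
    L=[(W,c(0)),(W,c(.052)),(W,rect(-.006,.006,-.02,.02,.108)),
       (S,rect(-.06,.13,-.06,.06,.012)),(S,rect(-.022,.077,-.005,.005,.2)),(S,rect(-.026,-.022,-.005,.005,.214)),
       (S,[(.077,-.034,.269),(.077,.034,.269),(.077,.034,.012),(.077,-.034,.012)]),(T,rect(-.06,.06,-.06,.06,.018)),(T,rect(-.06,.06,-.06,.06,0))]
    for p,P in L:
        q=(proj(n,fr(*p,P))+.5)*s-.5
        cv2.polylines(im,[np.round(q*8).astype(int)],True,(255,0,255),1,cv2.LINE_AA,3)
    return im
E
python3 - <<'E'
from h import *
W=(.478,.305,-29.8);S=(.556,.0138,13.1);T=(.4505,-.2834,19.5)
s=5
a=overlay("top",cv2.imread("pics/top0.png"),s,W,S,T);b=overlay("side",cv2.imread("pics/side0.png"),s,W,S,T)
k=lambda im,x,y,w,h:im[y*s:(y+h)*s,x*s:(x+w)*s]
A=np.hstack([k(a,200,220,45,45),k(b,345,265,50,45),k(a,402,222,60,45)])[:, :775]
B=np.hstack([k(a,293,150,70,70),k(b,290,160,85,70)])
cv2.imwrite("pics/m2.png",np.vstack([A,B[:, :775]]));print(A.shape,B.shape)
E
```

```text
(225, 775, 3) (350, 775, 3)
```

View pics/m2.png

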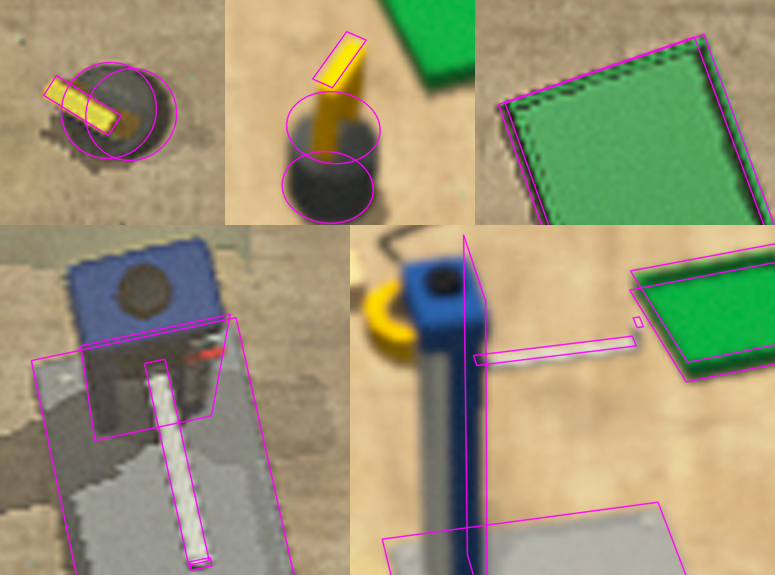

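Overlay check: the scale and tray fit in both views (hook tip at about (199,563) in the mosaic). The weight lies within a few mm of its overlay. I'll head for a point above the weight.

>>> {"method": "step_arm", "body": {
  "moves": [
    {"hand": 1,"dx": 0.02,"dy": 0.03,"dz": 0.03,"yaw": -8},
    {"hand": 1,"dx": 0.04,"dy": 0.07,"dz": 0.05,"yaw": -16},
    {"hand": 1,"dx": 0.06,"dy": 0.11,"dz": 0.07,"yaw": -24},
    {"hand": 1,"dx": 0.08,"dy": 0.15,"dz": 0.09,"yaw": -32},
    {"hand": 1,"dx": 0.1,"dy": 0.19,"dz": 0.11,"yaw": -40}
  ]
}}

```text
time_s: 0.6
tool_pos: [0.3725, -0.3984, 0.3409]
ee_rot: [-0.0, 0.991, -0.136, -0.0]
ft_force: [1.3, -0.5, 0.7]
width: 1.004
gripper_force: 0.0
```

>>> {"method": "step_arm", "body": {
  "moves": [
    {"hand": 1,"dx": 0.02,"dy": 0.045,"dz": 0,"yaw": -7},
    {"hand": 1,"dx": 0.04,"dy": 0.09,"dz": 0,"yaw": -14.5},
    {"hand": 1,"dx": 0.06,"dy": 0.135,"dz": 0,"yaw": -14.5},
    {"hand": 1,"dx": 0.08,"dy": 0.18,"dz": 0,"yaw": -14.5},
    {"hand": 1,"dx": 0.1,"dy": 0.22,"dz": 0,"yaw": -14.5}
  ]
}}

```text
time_s: 1.1
tool_pos: [0.4724, -0.1777, 0.3404]
ee_rot: [-0.0, 0.967, -0.256, -0.0]
ft_force: [0.6, -0.5, 0.3]
width: 0.998
gripper_force: 0.0
```

>>> {"method": "step_arm", "body": {
  "moves": [
    {"hand": 1,"dy": 0.048},
    {"hand": 1,"dy": 0.096},
    {"hand": 1,"dy": 0.144},
    {"hand": 1,"dy": 0.192},
    {"hand": 1,"dy": 0.24}
  ]
}}

```text
validation failed for argument at $.mo...
```

>>> {"method": "step_arm", "body": {
  "moves": [
    {"hand": 1,"dx": 0,"dy": 0.049,"dz": 0,"yaw": 0},
    {"hand": 1,"dx": 0,"dy": 0.098,"dz": 0,"yaw": 0},
    {"hand": 1,"dx": 0,"dy": 0.147,"dz": 0,"yaw": 0},
    {"hand": 1,"dx": 0,"dy": 0.196,"dz": 0,"yaw": 0},
    {"hand": 1,"dx": 0,"dy": 0.244,"dz": 0,"yaw": 0}
  ]
}}

```text
time_s: 1.6
tool_pos: [0.4714, 0.0657, 0.3404]
ee_rot: [0.0, 0.966, -0.257, -0.0]
ft_force: [1.2, -0.6, -0.7]
width: 1.001
gripper_force: 0.0
```

>>> {"method": "step_arm", "body": {
  "moves": [
    {"hand": 1,"dx": 0.001,"dy": 0.049,"dz": 0,"yaw": 0},
    {"hand": 1,"dx": 0.002,"dy": 0.098,"dz": 0,"yaw": 0},
    {"hand": 1,"dx": 0.003,"dy": 0.147,"dz": 0,"yaw": 0},
    {"hand": 1,"dx": 0.005,"dy": 0.196,"dz": 0,"yaw": 0},
    {"hand": 1,"dx": 0.005,"dy": 0.24,"dz": 0,"yaw": 0}
  ]
}}

```text
time_s: 2.1
tool_pos: [0.4765, 0.3061, 0.3401]
ee_rot: [0.0, 0.967, -0.256, -0.0]
ft_force: [0.4, 0.2, 0.5]
width: 0.999
gripper_force: 0.0
```

>>> {"method": "step_arm", "body": {
  "moves": [
    {"hand": 1,"dx": 0,"dy": 0,"dz": -0.045,"yaw": 0},
    {"hand": 1,"dx": 0,"dy": 0,"dz": -0.09,"yaw": 0},
    {"hand": 1,"dx": 0,"dy": 0,"dz": -0.13,"yaw": 0},
    {"hand": 1,"dx": 0,"dy": 0,"dz": -0.16,"yaw": 0},
    {"hand": 1,"dx": 0,"dy": 0,"dz": -0.175,"yaw": 0}
  ]
}}

```text
time_s: 2.6
tool_pos: [0.4752, 0.3025, 0.1622]
ee_rot: [0.002, 0.966, -0.257, -0.002]
ft_force: [0.3, -0.2, 0.4]
width: 1.001
gripper_force: 0.0
```

Run:
```python
from h import *
print(manip.get_obs()["tool_pos"])
ims=[]
for n,(x,y,w,h) in dict(top=(180,190,80,80),side=(325,235,80,80)).items():
    im=manip.get_image(n)[:,:,::-1].copy();cv2.imwrite(f"pics/{n}1.png",im);ims.append(crop(im,x,y,w,h,5))
cv2.imwrite("pics/m3.png",np.hstack(ims))
```

```text
[0.47518641 0.30249966 0.16220209]
```

View pics/m3.png

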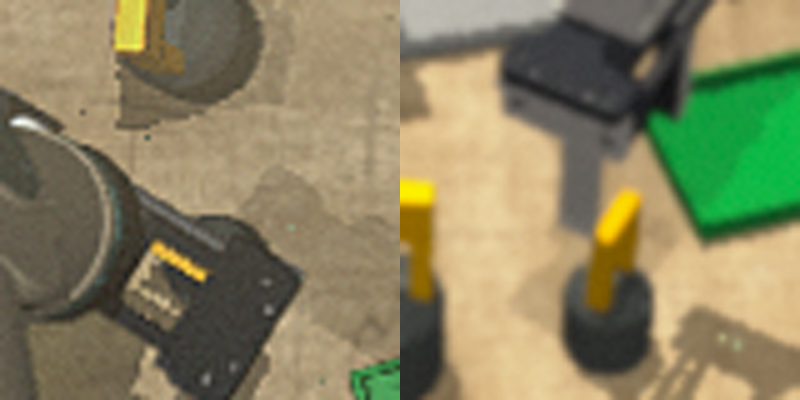

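Run:
```python
from h import *
o=manip.get_obs();p=o["tool_pos"];print(p,o["ft_force"])
t=fr(p[0],p[1],-29.7,rect(-.008,.008,.047,.0595,p[2]-.025))
print("pred tip crop px",(proj("side",t)-[325,235])*5+[400,0])
for W in((.477,.306),(.477,.303),(.474,.306)):
  print(W,((proj("side",fr(*W,-29.8,rect(-.006,.006,-.02,.02,.108)))-[325,235])*5+[400,0]).round(0).tolist())
```

```text
[0.47530211 0.30251899 0.16283592] [-0.34406096  0.91880773  0.37856668]
pred tip crop px [[593.22571885 228.84740188]
 [566.04430438 216.85585211]
 [554.74071315 232.39217548]
 [582.04613779 244.53794274]]
(0.477, 0.306) [[641.0, 189.0], [621.0, 181.0], [587.0, 228.0], [607.0, 237.0]]
(0.477, 0.303) [[640.0, 185.0], [621.0, 176.0], [587.0, 224.0], [607.0, 232.0]]
(0.474, 0.306) [[646.0, 189.0], [627.0, 181.0], [593.0, 228.0], [613.0, 237.0]]
```

```bash
cat > fit.py <<'E'
from h import *
from scipy.optimize import minimize
def boxes():
    b=lambda y0,y1,z0,z1:[(x,y,z) for x in(-.006,.006) for y in(y0,y1) for z in(z0,z1)]
    return [b(-.02,-.011,.052,.108),b(.011,.02,.052,.108),b(-.02,.02,.082,.108)]
def ren(n,W,win,s=6):
    m=np.zeros((win[3]*s,win[2]*s),np.uint8)
    for B in boxes():
        q=((proj(n,fr(*W,B))+.5-np.array(win[:2]))*s-.5)
        cv2.fillConvexPoly(m,cv2.convexHull(np.round(q*16).astype(np.int32)),255,cv2.LINE_8,4)
    return cv2.resize(m,(win[2],win[3]),interpolation=cv2.INTER_AREA)/255.
for n,win in dict(top=(198,222,45,40),side=(345,262,50,50)).items():
    im=cv2.imread(f"pics/{n}0.png");x,y,w,h=win
    hsv=cv2.cvtColor(im,cv2.COLOR_BGR2HSV)[y:y+h,x:x+w]
    m=(cv2.inRange(hsv,(15,170,60),(35,255,255))>0).astype(float)
    f=lambda p:np.abs(ren(n,(p[0]/1e3,p[1]/1e3,p[2]),win)-m).sum()
    r=min((minimize(f,(a,b,-30),method="Nelder-Mead",options=dict(initial_simplex=[(a,b,-30),(a+5,b,-30),(a,b+5,-30),(a,b,-23)])) for a in(474,480) for b in(303,310)),key=lambda r:r.fun)
    print(n,r.x,r.fun,m.sum())
E
python3 fit.py
```

```text
top [478.9167269  309.84875385 -21.6018206 ] 63.21568627450981 50.0
side [477.03638466 309.34465295 -22.55022057] 23.88627450980392 141.0
```

```bash
sed -i 's/(15,170,60)/((15,170,60) if n=="side" else (12,140,50))/' fit.py; sed -i 's/    print(n,r.x.*/&\n    for yw in(-34,-30,-26,-22): q=minimize(lambda p:f((p[0],p[1],yw)),r.x[:2],method="Nelder-Mead",options=dict(initial_simplex=[r.x[:2],r.x[:2]+[5,0],r.x[:2]+[0,5]]));print(yw,q.x,q.fun)/' fit.py; python3 fit.py
```

```text
Traceback (most recent call last):
  File "fit.py", line 17, in <module>
    r=min((minimize(f,(a,b,-30),method="Nelder-Mead",options=dict(initial_simplex=[(a,b,-30),(a+5,b,-30),(a,b+5,-30),(a,b,-23)])) for a in(474,480) for b in(303,310)),key=lambda r:r.fun)
  File "fit.py", line 17, in <genexpr>
    r=min((minimize(f,(a,b,-30),method="Nelder-Mead",options=dict(initial_simplex=[(a,b,-30),(a+5,b,-30),(a,b+5,-30),(a,b,-23)])) for a in(474,480) for b in(303,310)),key=lambda r:r.fun)
           ~~~~~~~~^^^^^^^^^^^^^^^^^^^^^^^^^^^^^^^^^^^^^^^^^^^^^^^^^^^^^^^^^^^^^^^^^^^^^^^^^^^^^^^^^^^^^^^^^^^^^^^^^^^^^^^^^^^^^^
  File "fit.py", line 16, in <lambda>
    f=lambda p:np.abs(ren(n,(p[0]/1e3,p[1]/1e3,p[2]),win)-m).sum()
                      ~~~^^^^^^^^^^^^^^^^^^^^^^^^^^^^^^^^
  File "fit.py", line 9, in ren
    q=((proj(n,fr(*W,B))+.5-np.array(win[:2]))*s-.5)
        ~~~~^^^^^^^^^^^^
  File "h.py", line 10, in proj
    c=manip.calibration(n);T=np.linalg.inv(c["world_from_camera"])
ValueError: time passes only in moves, steps and waits
```

```bash
sed -i '2a import functools\ncal=functools.cache(lambda n:manip.calibration(n))' h.py; sed -i 's/c=manip.calibration(n)/c=cal(n)/' h.py; python3 fit.py
```

```text
top [477.7141332  307.62461381 -27.94279118] 18.521568627450982 102.0
-34 [477.96201051 307.41042753] 25.580392156862747
-30 [477.68813682 307.35431145] 19.466666666666665
-26 [477.54669988 307.477901  ] 19.352941176470587
-22 [477.55125244 307.43088767] 25.701960784313727
side [477.03638466 309.34465295 -22.55022057] 23.88627450980392 141.0
-34 [476.68486269 309.45950514] 50.27843137254902
-30 [476.99249419 309.42981488] 38.68627450980392
-26 [477.25702735 309.1813705 ] 28.4078431372549
-22 [476.81548976 309.2790185 ] 24.145098039215682
```

>>> {"method": "step_arm", "body": {
  "moves": [
    {"hand": 1,"dx": 0.001,"dy": 0.003,"dz": 0,"yaw": 2},
    {"hand": 1,"dx": 0.002,"dy": 0.006,"dz": 0,"yaw": 4},
    {"hand": 1,"dx": 0.002,"dy": 0.006,"dz": 0,"yaw": 4}
  ]
}}

```text
time_s: 3.0
tool_pos: [0.4799, 0.3109, 0.1667]
ee_rot: [-0.001, 0.975, -0.222, 0.001]
ft_force: [0.0, 0.3, -0.3]
width: 1.001
gripper_force: 0.0
```

```bash
python3 -c "
from h import *
o=manip.get_obs();print(o['tool_pos'],o['ee_rot'],o['q'],o['ft_force'])"
```

```text
[0.47988167 0.3109242  0.16674296] [-1.25560241e-03  9.75062613e-01 -2.21924856e-01  8.26441312e-04] [-0.60437575  0.59314022 -0.02969697  1.80828166  0.02407765  0.73754041
 -2.66514868] [ 0.00208871  0.31609148 -0.34481721]
```

>>> {"method": "step_arm", "body": {
  "moves": [
    {"hand": 1,"dx": -0.002,"dy": -0.002,"dz": -0.02,"yaw": 0},
    {"hand": 1,"dx": -0.002,"dy": -0.002,"dz": -0.04,"yaw": 0},
    {"hand": 1,"dx": -0.002,"dy": -0.002,"dz": -0.055,"yaw": 0},
    {"hand": 1,"dx": -0.002,"dy": -0.002,"dz": -0.062,"yaw": 0},
    {"hand": 1,"dx": -0.002,"dy": -0.002,"dz": -0.062,"yaw": 0}
  ]
}}

```text
time_s: 3.5
tool_pos: [0.4769, 0.3076, 0.1033]
ee_rot: [0.0, 0.975, -0.223, -0.0]
ft_force: [-0.3, 0.2, 0.7]
width: 0.996
gripper_force: 0.0
```

>>> {"method": "step_arm", "body": {
  "moves": [
    {"hand": 0.2,"dx": 0,"dy": 0,"dz": 0,"yaw": 0},
    {"hand": 0.0,"dx": 0,"dy": 0,"dz": 0,"yaw": 0},
    {"hand": 0.0,"dx": 0,"dy": 0,"dz": 0,"yaw": 0}
  ],
  "squeeze": 20
}}

```text
time_s: 3.8
tool_pos: [0.4775, 0.308, 0.1043]
ee_rot: [-0.001, 0.975, -0.223, 0.001]
ft_force: [0.6, 0.1, 0.3]
width: 0.785
gripper_force: 0.0
```

Run:
```python
from h import *
o=manip.get_obs();print(o["tool_pos"],o["ee_rot"],o["ft_force"],o["width"])
ims=[]
for n,(x,y,w,h) in dict(top=(195,215,50,50),side=(340,255,50,50)).items():
    im=manip.get_image(n)[:,:,::-1].copy();ims.append(crop(im,x,y,w,h,8))
cv2.imwrite("pics/m4.png",np.hstack(ims))
```

```text
[0.47750242 0.30797901 0.10428934] [-5.48888869e-04  9.74833996e-01 -2.22930755e-01  5.06804736e-04] [0.60639112 0.14743098 0.27636118] 0.7850642418510179
```

View pics/m4.png

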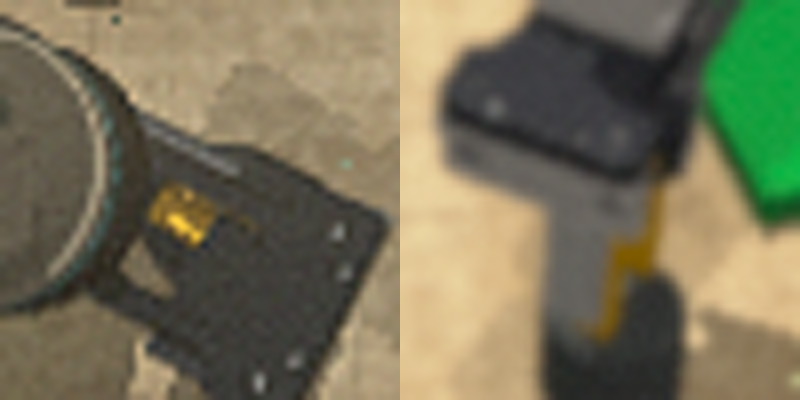

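The near finger stands in front of the frame (545–640, 190–330 in the mosaic) and the yellow bar is between the jaws. I'll close in.

>>> {"method": "step_arm", "body": {
  "moves": [
    {"hand": 0.0,"dx": 0,"dy": 0,"dz": -0.002,"yaw": 0},
    {"hand": 0.0,"dx": 0,"dy": 0,"dz": -0.002,"yaw": 0},
    {"hand": -1,"dx": 0,"dy": 0,"dz": -0.002,"yaw": 0},
    {"hand": -1,"dx": 0,"dy": 0,"dz": -0.002,"yaw": 0},
    {"hand": -1,"dx": 0,"dy": 0,"dz": -0.002,"yaw": 0}
  ],
  "squeeze": 20
}}

```text
time_s: 4.4
tool_pos: [0.477, 0.3075, 0.1014]
ee_rot: [0.0, 0.975, -0.223, -0.0]
ft_force: [-0.3, 0.1, -0.4]
width: 0.426
gripper_force: 20.0
```

>>> {"method": "step_arm", "body": {
  "moves": [
    {"hand": -1,"dx": 0,"dy": 0,"dz": 0,"yaw": 0},
    {"hand": -1,"dx": 0,"dy": 0,"dz": 0,"yaw": 0},
    {"hand": -1,"dx": 0,"dy": 0,"dz": 0,"yaw": 0}
  ],
  "squeeze": 25
}}

```text
time_s: 4.7
tool_pos: [0.477, 0.3076, 0.1014]
ee_rot: [0.0, 0.975, -0.223, -0.0]
ft_force: [0.4, -0.9, -0.9]
width: 0.428
gripper_force: 25.0
```

>>> {"method": "step_arm", "body": {
  "moves": [
    {"hand": -1,"dx": 0,"dy": 0,"dz": 0.004,"yaw": 0},
    {"hand": -1,"dx": 0,"dy": 0,"dz": 0.02,"yaw": 0},
    {"hand": -1,"dx": 0,"dy": 0,"dz": 0.05,"yaw": 0},
    {"hand": -1,"dx": 0,"dy": 0,"dz": 0.08,"yaw": 0},
    {"hand": -1,"dx": 0,"dy": 0,"dz": 0.11,"yaw": 0}
  ]
}}

```text
time_s: 5.2
tool_pos: [0.4764, 0.3073, 0.2122]
ee_rot: [0.001, 0.975, -0.223, -0.001]
ft_force: [1.0, 0.3, -3.9]
width: 0.428
gripper_force: 25.0
```

>>> {"method": "step_arm", "body": {
  "moves": [
    {"hand": -1,"dx": 0,"dy": -0.005,"dz": 0.025,"yaw": 2},
    {"hand": -1,"dx": 0,"dy": -0.03,"dz": 0.03,"yaw": 8},
    {"hand": -1,"dx": 0.0,"dy": -0.06,"dz": 0.03,"yaw": 16},
    {"hand": -1,"dx": 0.0,"dy": -0.095,"dz": 0.03,"yaw": 24},
    {"hand": -1,"dx": 0.0,"dy": -0.13,"dz": 0.03,"yaw": 32}
  ]
}}

```text
time_s: 5.7
tool_pos: [0.4763, 0.1763, 0.2413]
ee_rot: [0.0, 0.998, 0.058, -0.0]
ft_force: [0.9, -0.8, -4.8]
width: 0.426
gripper_force: 25.0
```

>>> {"method": "step_arm", "body": {
  "moves": [
    {"hand": -1,"dx": 0,"dy": -0.04,"dz": 0,"yaw": 6},
    {"hand": -1,"dx": 0,"dy": -0.08,"dz": 0,"yaw": 6.6},
    {"hand": -1,"dx": 0,"dy": -0.12,"dz": 0,"yaw": 6.6},
    {"hand": -1,"dx": 0,"dy": -0.15,"dz": 0,"yaw": 6.6},
    {"hand": -1,"dx": 0,"dy": -0.17,"dz": 0,"yaw": 6.6}
  ]
}}

```text
time_s: 6.2
tool_pos: [0.4761, 0.0045, 0.2413]
ee_rot: [0.001, 0.994, 0.11, -0.001]
ft_force: [0.1, 0.0, -4.5]
width: 0.425
gripper_force: 25.0
```

>>> {"method": "step_arm", "body": {
  "moves": [
    {"hand": -1,"dx": 0,"dy": -0.006,"dz": 0,"yaw": 0},
    {"hand": -1,"dx": 0,"dy": -0.01,"dz": 0,"yaw": 0},
    {"hand": -1,"dx": 0,"dy": -0.01,"dz": 0,"yaw": 0}
  ]
}}

```text
time_s: 6.5
tool_pos: [0.4769, -0.0016, 0.2414]
ee_rot: [-0.0, 0.994, 0.112, -0.0]
ft_force: [-0.0, -0.3, -4.1]
width: 0.425
gripper_force: 25.0
```

```bash
cat > avg.py <<'E'
from h import *
import sys
F=[];P=[]
for i in range(int(sys.argv[1])):
    im=manip.get_image("side");o=manip.get_obs();F.append(o["ft_force"]);P.append(o["tool_pos"])
F=np.array(F);print(o["time_s"],"F",F.mean(0).round(2),"sd",F.std(0).round(2),"pos",np.round(P[-1],4),"rot",o["ee_rot"].round(3),"w",round(o["width"],3),"q",o["q"].round(2))
cv2.imwrite("pics/side_last.png",im[:,:,::-1])
E
python3 avg.py 14
```

```text
7.2 F [ 0.21  0.18 -4.32] sd [0.44 0.41 0.24] pos [ 0.4771 -0.0023  0.2415] rot [-0.     0.994  0.112  0.   ] w 0.424 q [ 0.08  0.37 -0.18  1.97  0.09  0.81 -1.5 ]
```

Run:
```python
from h import *
p=manip.get_obs()["tool_pos"]
W=(p[0],p[1],12.9);S=(.556,.0138,13.1)
ims=[]
for n,(x,y,w,h) in dict(top=(290,185,55,70),side=(300,150,75,70)).items():
    im=manip.get_image(n)[:,:,::-1].copy();cv2.imwrite(f"pics/{n}2.png",im)
    im=cv2.resize(im,None,fx=6,fy=6,interpolation=cv2.INTER_CUBIC)
    for fr_,P in((S,rect(-.022,.077,-.005,.005,.2)),(W,rect(-.006,.006,-.02,.02,p[2]-.1014+.108)),(W,[(-.006,-.011,p[2]-.0194),(-.006,.011,p[2]-.0194),(-.006,.011,p[2]-.0494),(-.006,-.011,p[2]-.0494)])):
        cv2.polylines(im,[np.round(((proj(n,fr(*fr_,P))+.5)*6-.5)*8).astype(int)],True,(255,0,255),1,cv2.LINE_AA,3)
    ims.append(im[y*6:(y+h)*6,x*6:(x+w)*6])
cv2.imwrite("pics/m5.png",np.hstack(ims))
```

```text
(no output)
```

View pics/m5.png

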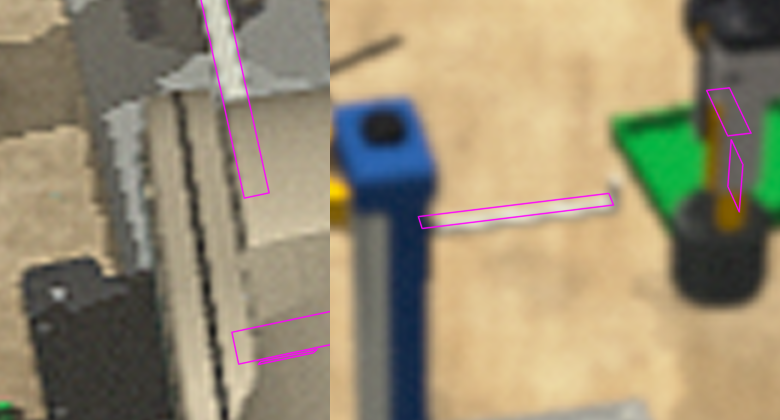

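>>> {"method": "step_arm", "body": {
  "moves": [
    {"hand": -1,"dx": 0.006,"dy": -0.001,"dz": -0.002,"yaw": 0.2},
    {"hand": -1,"dx": 0.016,"dy": 0.001,"dz": -0.002,"yaw": 0.2},
    {"hand": -1,"dx": 0.026,"dy": 0.004,"dz": -0.002,"yaw": 0.2},
    {"hand": -1,"dx": 0.036,"dy": 0.006,"dz": -0.002,"yaw": 0.2},
    {"hand": -1,"dx": 0.044,"dy": 0.008,"dz": -0.002,"yaw": 0.2}
  ]
}}

```text
time_s: 7.8
tool_pos: [0.5225, 0.0061, 0.2394]
ee_rot: [-0.0, 0.994, 0.114, 0.0]
ft_force: [-0.4, 0.1, -4.8]
width: 0.43
gripper_force: 25.0
```

>>> {"method": "step_arm", "body": {
  "moves": [
    {"hand": -1,"dx": 0.006,"dy": 0.001,"dz": 0,"yaw": 0},
    {"hand": -1,"dx": 0.012,"dy": 0.003,"dz": 0,"yaw": 0},
    {"hand": -1,"dx": 0.018,"dy": 0.004,"dz": 0,"yaw": 0},
    {"hand": -1,"dx": 0.025,"dy": 0.006,"dz": 0,"yaw": 0},
    {"hand": -1,"dx": 0.032,"dy": 0.007,"dz": 0,"yaw": 0}
  ]
}}

```text
time_s: 8.3
tool_pos: [0.5536, 0.0129, 0.2395]
ee_rot: [-0.0, 0.994, 0.114, 0.0]
ft_force: [0.5, -0.9, -4.0]
width: 0.427
gripper_force: 25.0
```

```bash
python3 avg.py 6
python3 - <<'E'
from h import *
p=manip.get_obs()["tool_pos"];a=np.radians(13.1);d=p[:2]-[.556,.0138]
print("in scale frame",d@[np.cos(a),np.sin(a)],d@[-np.sin(a),np.cos(a)])
t=manip.get_image("top")[:,:,::-1];s=cv2.imread("pics/side_last.png")
cv2.imwrite("pics/m6.png",np.hstack([crop(t,285,145,70,80,5.5),crop(s,290,140,75,80,5.5)]))
E
```

```text
8.6 F [-0.26 -0.12 -4.3 ] sd [0.85 0.35 0.52] pos [0.5526 0.0125 0.2394] rot [ 0.     0.994  0.113 -0.   ] w 0.424 q [ 0.04  0.48 -0.17  1.78  0.1   0.89 -1.52]
in scale frame -0.003602175663389102 -0.0004842438561245108
```

View pics/m6.png

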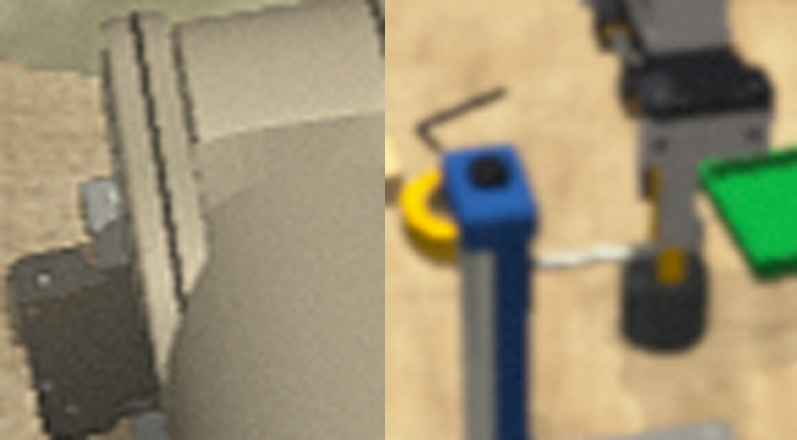

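The weight's frame is on the hook line: the strip runs from (535,260) to (650,250) in the mosaic and goes into the eye. I'll start lowering.

>>> {"method": "step_arm", "body": {
  "moves": [
    {"hand": -1,"dx": 0.001,"dy": 0,"dz": -0.002,"yaw": 0},
    {"hand": -1,"dx": 0.002,"dy": 0,"dz": -0.0045,"yaw": 0},
    {"hand": -1,"dx": 0.002,"dy": 0,"dz": -0.007,"yaw": 0},
    {"hand": -1,"dx": 0.002,"dy": 0,"dz": -0.0095,"yaw": 0},
    {"hand": -1,"dx": 0.002,"dy": 0,"dz": -0.012,"yaw": 0}
  ]
}}

```text
time_s: 9.15
tool_pos: [0.555, 0.0126, 0.2271]
ee_rot: [0.0, 0.994, 0.114, -0.0]
ft_force: [0.8, 0.3, -3.8]
width: 0.428
gripper_force: 25.0
```

>>> {"method": "step_arm", "body": {
  "moves": [
    {"hand": -1,"dx": 0,"dy": 0,"dz": -0.0025,"yaw": 0},
    {"hand": -1,"dx": 0,"dy": 0,"dz": -0.005,"yaw": 0},
    {"hand": -1,"dx": 0,"dy": 0,"dz": -0.0075,"yaw": 0},
    {"hand": -1,"dx": 0,"dy": 0,"dz": -0.01,"yaw": 0},
    {"hand": -1,"dx": 0,"dy": 0,"dz": -0.0125,"yaw": 0}
  ]
}}

```text
time_s: 9.65
tool_pos: [0.5551, 0.0127, 0.2149]
ee_rot: [0.0, 0.994, 0.114, 0.0]
ft_force: [-0.0, -0.1, -3.3]
width: 0.426
gripper_force: 25.0
```

>>> {"method": "step_arm", "body": {
  "moves": [
    {"hand": -1,"dx": 0,"dy": 0,"dz": -0.0025,"yaw": 0},
    {"hand": -1,"dx": 0,"dy": 0,"dz": -0.005,"yaw": 0},
    {"hand": -1,"dx": 0,"dy": 0,"dz": -0.0075,"yaw": 0},
    {"hand": -1,"dx": 0,"dy": 0,"dz": -0.01,"yaw": 0},
    {"hand": -1,"dx": 0,"dy": 0,"dz": -0.0115,"yaw": 0}
  ]
}}

```text
time_s: 10.15
tool_pos: [0.5551, 0.0127, 0.2033]
ee_rot: [-0.0, 0.994, 0.114, 0.0]
ft_force: [-0.7, 0.8, -1.9]
width: 0.425
gripper_force: 25.0
```

```bash
python3 avg.py 12
```

```text
10.75 F [-0.62 -0.09 -1.79] sd [0.72 0.29 0.62] pos [0.5551 0.0127 0.2035] rot [-0.     0.994  0.114  0.   ] w 0.427 q [ 0.04  0.53 -0.17  1.81  0.12  0.81 -1.53]
```

>>> {"method": "step_arm", "body": {
  "moves": [
    {"hand": -1,"dx": 0,"dy": 0,"dz": -0.0025,"yaw": 0},
    {"hand": -1,"dx": 0,"dy": 0,"dz": -0.005,"yaw": 0},
    {"hand": -1,"dx": 0,"dy": 0,"dz": -0.0075,"yaw": 0},
    {"hand": -1,"dx": 0,"dy": 0,"dz": -0.01,"yaw": 0},
    {"hand": -1,"dx": 0,"dy": 0,"dz": -0.0125,"yaw": 0}
  ]
}}

```text
time_s: 11.25
tool_pos: [0.5551, 0.0127, 0.1908]
ee_rot: [0.0, 0.994, 0.114, 0.0]
ft_force: [-0.4, -0.3, -0.6]
width: 0.426
gripper_force: 25.0
```

>>> {"method": "step_arm", "body": {
  "moves": [
    {"hand": -1,"dx": 0,"dy": 0,"dz": -0.002,"yaw": 0},
    {"hand": -1,"dx": 0,"dy": 0,"dz": -0.0035,"yaw": 0},
    {"hand": -1,"dx": 0,"dy": 0,"dz": -0.0035,"yaw": 0}
  ]
}}

```text
time_s: 11.55
tool_pos: [0.5551, 0.0127, 0.1873]
ee_rot: [0.0, 0.994, 0.114, 0.0]
ft_force: [0.2, -0.1, 0.2]
width: 0.428
gripper_force: 25.0
```

```bash
python3 avg.py 24
```

```text
12.75 F [-0.45 -0.19 -0.22] sd [0.48 0.4  0.57] pos [0.5552 0.0127 0.1875] rot [0.    0.994 0.114 0.   ] w 0.427 q [ 0.04  0.55 -0.16  1.83  0.12  0.77 -1.53]
```

>>> {"method": "step_arm", "body": {
  "moves": [
    {"hand": -1,"dx": 0,"dy": 0,"dz": -0.0015,"yaw": 0},
    {"hand": -1,"dx": 0,"dy": 0,"dz": -0.0015,"yaw": 0}
  ],
  "squeeze": 10
}}

```text
time_s: 12.95
tool_pos: [0.5552, 0.0127, 0.1858]
ee_rot: [-0.0, 0.994, 0.114, 0.0]
ft_force: [0.1, -0.2, -0.4]
width: 0.431
gripper_force: 10.0
```

```bash
python3 avg.py 16
```

```text
13.75 F [ 0.54  0.13 -0.04] sd [0.55 0.54 0.43] pos [0.5551 0.0127 0.186 ] rot [0.    0.994 0.114 0.   ] w 0.428 q [ 0.03  0.55 -0.16  1.83  0.12  0.77 -1.54]
```

Balanced. Releasing and leaving it to hang.

>>> {"method": "step_arm", "body": {
  "moves": [
    {"hand": -0.1,"dx": 0,"dy": 0,"dz": 0,"yaw": 0},
    {"hand": -0.05,"dx": 0,"dy": 0,"dz": 0,"yaw": 0},
    {"hand": 0.0,"dx": 0,"dy": 0,"dz": 0,"yaw": 0},
    {"hand": 0.2,"dx": 0,"dy": 0,"dz": 0,"yaw": 0},
    {"hand": 0.4,"dx": 0,"dy": 0,"dz": 0,"yaw": 0}
  ]
}}

```text
time_s: 14.25
tool_pos: [0.555, 0.0126, 0.186]
ee_rot: [0.0, 0.994, 0.114, -0.0]
ft_force: [-0.6, -0.3, -0.2]
width: 0.633
gripper_force: 0.0
```

>>> {"method": "step_arm", "body": {
  "moves": [
    {"hand": 0.4,"dx": 0,"dy": 0,"dz": 0,"yaw": 0},
    {"hand": 0.4,"dx": 0,"dy": 0,"dz": 0,"yaw": 0},
    {"hand": 0.4,"dx": 0,"dy": 0,"dz": 0,"yaw": 0},
    {"hand": 0.4,"dx": 0,"dy": 0,"dz": 0,"yaw": 0},
    {"hand": 0.4,"dx": 0,"dy": 0,"dz": 0,"yaw": 0}
  ]
}}

```text
time_s: 14.75
tool_pos: [0.5551, 0.0127, 0.186]
ee_rot: [0.0, 0.994, 0.114, 0.0]
ft_force: [-0.0, -0.6, 1.1]
width: 0.701
gripper_force: 0.0
```

```bash
python3 avg.py 30
python3 - <<'E'
from h import *
s=cv2.imread("pics/side_last.png");t=manip.get_image("top")[:,:,::-1]
cv2.imwrite("pics/m7.png",np.hstack([crop(s,290,140,80,80,6),crop(t,290,170,50,80,6)]))
E
```

```text
16.25 F [ 0.    0.12 -0.05] sd [0.54 0.52 0.47] pos [0.5551 0.0126 0.186 ] rot [0.    0.994 0.114 0.   ] w 0.703 q [ 0.03  0.55 -0.16  1.83  0.12  0.77 -1.54]
```

View pics/m7.png

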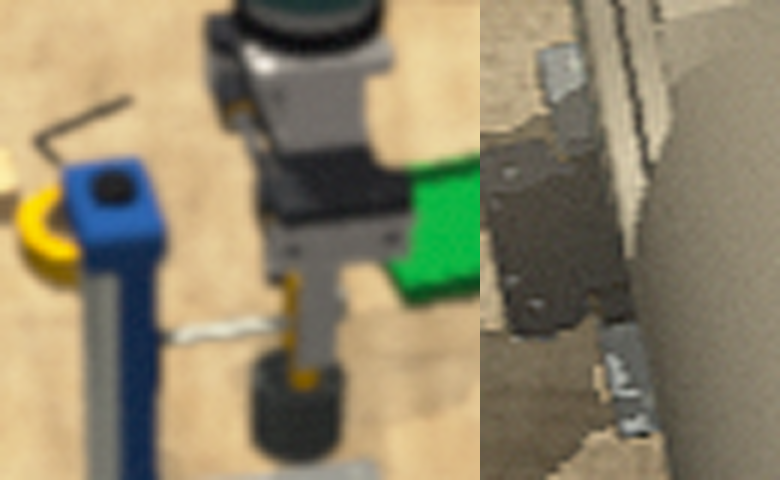

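The weight hangs on the sunken hook at (295,400), with the fingers clear of it. I'll wait a little longer and then re-grip.

>>> {"method": "step_arm", "body": {
  "moves": [
    {"hand": 0.4,"dx": 0,"dy": 0,"dz": 0,"yaw": 0},
    {"hand": 0.4,"dx": 0,"dy": 0,"dz": 0,"yaw": 0},
    {"hand": 0.4,"dx": 0,"dy": 0,"dz": 0,"yaw": 0},
    {"hand": 0.4,"dx": 0,"dy": 0,"dz": 0,"yaw": 0},
    {"hand": 0.4,"dx": 0,"dy": 0,"dz": 0,"yaw": 0}
  ]
}}

```text
time_s: 16.8
tool_pos: [0.5551, 0.0127, 0.186]
ee_rot: [-0.0, 0.994, 0.114, 0.0]
ft_force: [-0.6, -0.2, -0.4]
width: 0.703
gripper_force: 0.0
```

>>> {"method": "step_arm", "body": {
  "moves": [
    {"hand": 0.4,"dx": 0,"dy": 0,"dz": 0,"yaw": 0},
    {"hand": 0.4,"dx": 0,"dy": 0,"dz": 0,"yaw": 0},
    {"hand": 0.4,"dx": 0,"dy": 0,"dz": 0,"yaw": 0},
    {"hand": 0.4,"dx": 0,"dy": 0,"dz": 0,"yaw": 0},
    {"hand": 0.4,"dx": 0,"dy": 0,"dz": 0,"yaw": 0}
  ]
}}

```text
time_s: 17.3
tool_pos: [0.5551, 0.0127, 0.186]
ee_rot: [-0.0, 0.994, 0.114, 0.0]
ft_force: [-0.2, 0.7, 0.4]
width: 0.7
gripper_force: 0.0
```

>>> {"method": "step_arm", "body": {
  "moves": [
    {"hand": 0.2,"dx": 0,"dy": 0,"dz": 0,"yaw": 0},
    {"hand": 0.0,"dx": 0,"dy": 0,"dz": 0,"yaw": 0},
    {"hand": -0.05,"dx": 0,"dy": 0,"dz": 0,"yaw": 0},
    {"hand": -0.1,"dx": 0,"dy": 0,"dz": 0,"yaw": 0},
    {"hand": -0.15,"dx": 0,"dy": 0,"dz": 0,"yaw": 0}
  ],
  "squeeze": 5
}}

```text
time_s: 17.8
tool_pos: [0.5551, 0.0126, 0.186]
ee_rot: [0.0, 0.994, 0.114, 0.0]
ft_force: [0.8, -0.1, 0.1]
width: 0.427
gripper_force: 3.6
```

>>> {"method": "step_arm", "body": {
  "moves": [
    {"hand": -0.3,"dx": 0,"dy": 0,"dz": 0,"yaw": 0},
    {"hand": -1,"dx": 0,"dy": 0,"dz": 0,"yaw": 0},
    {"hand": -1,"dx": 0,"dy": 0,"dz": 0,"yaw": 0}
  ],
  "squeeze": 10
}}

```text
time_s: 18.1
tool_pos: [0.5551, 0.0126, 0.186]
ee_rot: [0.0, 0.994, 0.113, 0.0]
ft_force: [-0.1, 0.3, -0.1]
width: 0.426
gripper_force: 10.0
```

>>> {"method": "step_arm", "body": {
  "moves": [
    {"hand": -1,"dx": 0,"dy": 0,"dz": 0,"yaw": 0},
    {"hand": -1,"dx": 0,"dy": 0,"dz": 0,"yaw": 0},
    {"hand": -1,"dx": 0,"dy": 0,"dz": 0,"yaw": 0}
  ],
  "squeeze": 25
}}

```text
time_s: 18.4
tool_pos: [0.5551, 0.0126, 0.186]
ee_rot: [0.0, 0.994, 0.114, 0.0]
ft_force: [0.5, -0.9, 0.5]
width: 0.427
gripper_force: 25.0
```

>>> {"method": "step_arm", "body": {
  "moves": [
    {"hand": -1,"dx": 0,"dy": 0,"dz": 0.0015,"yaw": 0},
    {"hand": -1,"dx": 0,"dy": 0,"dz": 0.004,"yaw": 0},
    {"hand": -1,"dx": 0,"dy": 0,"dz": 0.0065,"yaw": 0},
    {"hand": -1,"dx": 0,"dy": 0,"dz": 0.009,"yaw": 0},
    {"hand": -1,"dx": 0,"dy": 0,"dz": 0.0115,"yaw": 0}
  ]
}}

```text
time_s: 18.9
tool_pos: [0.555, 0.0126, 0.1977]
ee_rot: [0.0, 0.994, 0.114, 0.0]
ft_force: [0.4, -0.1, -2.0]
width: 0.426
gripper_force: 25.0
```

>>> {"method": "step_arm", "body": {
  "moves": [
    {"hand": -1,"dx": 0,"dy": 0,"dz": 0.0025,"yaw": 0},
    {"hand": -1,"dx": 0,"dy": 0,"dz": 0.005,"yaw": 0},
    {"hand": -1,"dx": 0,"dy": 0,"dz": 0.0075,"yaw": 0},
    {"hand": -1,"dx": 0,"dy": 0,"dz": 0.01,"yaw": 0},
    {"hand": -1,"dx": 0,"dy": 0,"dz": 0.0125,"yaw": 0}
  ]
}}

```text
time_s: 19.4
tool_pos: [0.555, 0.0127, 0.2101]
ee_rot: [-0.0, 0.994, 0.114, -0.0]
ft_force: [0.7, -0.5, -4.3]
width: 0.429
gripper_force: 25.0
```

>>> {"method": "step_arm", "body": {
  "moves": [
    {"hand": -1,"dx": 0,"dy": 0,"dz": 0.002,"yaw": 0},
    {"hand": -1,"dx": 0,"dy": 0,"dz": 0.004,"yaw": 0},
    {"hand": -1,"dx": 0,"dy": 0,"dz": 0.006,"yaw": 0},
    {"hand": -1,"dx": 0,"dy": 0,"dz": 0.008,"yaw": 0},
    {"hand": -1,"dx": 0,"dy": 0,"dz": 0.01,"yaw": 0}
  ]
}}

```text
time_s: 19.9
tool_pos: [0.5546, 0.0127, 0.2199]
ee_rot: [-0.0, 0.994, 0.114, -0.0]
ft_force: [0.1, -0.1, -4.0]
width: 0.422
gripper_force: 25.0
```

>>> {"method": "step_arm", "body": {
  "moves": [
    {"hand": -1,"dx": 0,"dy": 0,"dz": 0.0025,"yaw": 0},
    {"hand": -1,"dx": 0,"dy": 0,"dz": 0.005,"yaw": 0},
    {"hand": -1,"dx": 0,"dy": 0,"dz": 0.0085,"yaw": 0},
    {"hand": -1,"dx": 0,"dy": 0,"dz": 0.012,"yaw": 0},
    {"hand": -1,"dx": 0,"dy": 0,"dz": 0.0155,"yaw": 0}
  ]
}}

```text
time_s: 20.4
tool_pos: [0.555, 0.0127, 0.2358]
ee_rot: [-0.0, 0.994, 0.114, 0.0]
ft_force: [-0.1, -0.2, -5.2]
width: 0.423
gripper_force: 25.0
```

>>> {"method": "step_arm", "body": {
  "moves": [
    {"hand": -1,"dx": 0,"dy": 0,"dz": 0.003,"yaw": 0},
    {"hand": -1,"dx": 0,"dy": 0,"dz": 0.0045,"yaw": 0},
    {"hand": -1,"dx": 0,"dy": 0,"dz": 0.0045,"yaw": 0}
  ]
}}

```text
time_s: 20.7
tool_pos: [0.5552, 0.0126, 0.2403]
ee_rot: [0.0, 0.994, 0.114, 0.0]
ft_force: [-0.1, -0.6, -4.6]
width: 0.424
gripper_force: 25.0
```

```bash
python3 avg.py 5
```

```text
20.95 F [-0.07 -0.07 -4.44] sd [0.49 0.11 0.49] pos [0.5549 0.0127 0.2398] rot [-0.     0.994  0.114 -0.   ] w 0.427 q [ 0.04  0.48 -0.17  1.77  0.1   0.9  -1.52]
```

Run:
```python
from h import *
A=cv2.cvtColor(cv2.imread("pics/m6.png")[:,385:],cv2.COLOR_BGR2GRAY)
B=cv2.cvtColor(crop(cv2.imread("pics/side_last.png"),290,140,75,80,5.5),cv2.COLOR_BGR2GRAY)
print(A.shape,B.shape)
for nm,(x,y,w,h) in dict(body=(235,270,95,85),grip=(235,55,150,90),hook=(155,235,85,40),col=(60,150,95,80)).items():
    r=cv2.matchTemplate(B,A[y:y+h,x:x+w],cv2.TM_CCOEFF_NORMED);_,v,_,l=cv2.minMaxLoc(r);print(nm,np.subtract(l,(x,y)),round(v,3))
p=manip.get_obs()["tool_pos"]
print([((proj("side",(.555,.0127,z))[0]-proj("side",(.555,.0127,.1))[0])*5.5).round(1) for z in(.11,)])
```

```text
(440, 412) (440, 412)
body [-4 -1] 0.996
grip [-4 -1] 0.994
hook [-2  0] 0.985
col [0 0] 0.999
[array([  0.4, -13.3])]
```

>>> {"method": "step_arm", "body": {
  "moves": [
    {"hand": -1,"dx": -0.006,"dy": -0.001,"dz": 0,"yaw": 0},
    {"hand": -1,"dx": -0.015,"dy": -0.003,"dz": 0,"yaw": 0},
    {"hand": -1,"dx": -0.025,"dy": -0.006,"dz": 0,"yaw": 0},
    {"hand": -1,"dx": -0.035,"dy": -0.008,"dz": 0,"yaw": 0},
    {"hand": -1,"dx": -0.045,"dy": -0.01,"dz": 0,"yaw": 0}
  ]
}}

```text
time_s: 21.45
tool_pos: [0.5088, 0.0023, 0.2401]
ee_rot: [0.0, 0.994, 0.113, -0.0]
ft_force: [-0.1, -0.2, -3.2]
width: 0.427
gripper_force: 25.0
```

>>> {"method": "step_arm", "body": {
  "moves": [
    {"hand": -1,"dx": -0.01,"dy": -0.002,"dz": 0,"yaw": 0},
    {"hand": -1,"dx": -0.02,"dy": -0.005,"dz": 0,"yaw": 0},
    {"hand": -1,"dx": -0.035,"dy": -0.008,"dz": 0,"yaw": 0},
    {"hand": -1,"dx": -0.05,"dy": -0.012,"dz": 0,"yaw": 0},
    {"hand": -1,"dx": -0.06,"dy": -0.014,"dz": 0,"yaw": 0}
  ]
}}

```text
time_s: 21.95
tool_pos: [0.4484, -0.0119, 0.24]
ee_rot: [0.0, 0.994, 0.113, -0.0]
ft_force: [-0.2, -0.7, -3.7]
width: 0.425
gripper_force: 25.0
```

>>> {"method": "step_arm", "body": {
  "moves": [
    {"hand": -1,"dx": 0,"dy": -0.02,"dz": 0,"yaw": 0},
    {"hand": -1,"dx": 0,"dy": -0.05,"dz": 0,"yaw": 0},
    {"hand": -1,"dx": 0,"dy": -0.09,"dz": 0,"yaw": 0},
    {"hand": -1,"dx": 0,"dy": -0.13,"dz": 0,"yaw": 0},
    {"hand": -1,"dx": 0,"dy": -0.16,"dz": 0,"yaw": 0}
  ]
}}

```text
time_s: 22.45
tool_pos: [0.4497, -0.1742, 0.2402]
ee_rot: [0.001, 0.994, 0.113, 0.0]
ft_force: [0.3, 1.0, -4.4]
width: 0.423
gripper_force: 25.0
```

>>> {"method": "step_arm", "body": {
  "moves": [
    {"hand": -1,"dx": 0,"dy": -0.03,"dz": 0,"yaw": 0},
    {"hand": -1,"dx": 0,"dy": -0.06,"dz": 0,"yaw": 0},
    {"hand": -1,"dx": 0,"dy": -0.09,"dz": 0,"yaw": 0},
    {"hand": -1,"dx": 0,"dy": -0.11,"dz": 0,"yaw": 0},
    {"hand": -1,"dx": 0,"dy": -0.112,"dz": 0,"yaw": 0}
  ]
}}

```text
time_s: 22.95
tool_pos: [0.4493, -0.287, 0.2399]
ee_rot: [0.001, 0.994, 0.111, 0.0]
ft_force: [0.1, -0.3, -5.0]
width: 0.428
gripper_force: 25.0
```

>>> {"method": "step_arm", "body": {
  "moves": [
    {"hand": -1,"dx": 0.001,"dy": 0.003,"dz": -0.03,"yaw": 0},
    {"hand": -1,"dx": 0.001,"dy": 0.003,"dz": -0.06,"yaw": 0},
    {"hand": -1,"dx": 0.001,"dy": 0.003,"dz": -0.09,"yaw": 0},
    {"hand": -1,"dx": 0.001,"dy": 0.003,"dz": -0.11,"yaw": 0},
    {"hand": -1,"dx": 0.001,"dy": 0.003,"dz": -0.12,"yaw": 0}
  ]
}}

```text
time_s: 23.45
tool_pos: [0.4503, -0.2786, 0.1183]
ee_rot: [-0.001, 0.993, 0.114, -0.001]
ft_force: [0.2, 0.6, -4.4]
width: 0.426
gripper_force: 25.0
```

>>> {"method": "step_arm", "body": {
  "moves": [
    {"hand": -1,"dx": 0,"dy": 0,"dz": -0.003,"yaw": 0},
    {"hand": -1,"dx": 0,"dy": 0,"dz": -0.006,"yaw": 0},
    {"hand": -1,"dx": 0,"dy": 0,"dz": -0.009,"yaw": 0},
    {"hand": -1,"dx": 0,"dy": 0,"dz": -0.011,"yaw": 0},
    {"hand": -1,"dx": 0,"dy": 0,"dz": -0.012,"yaw": 0}
  ]
}}

```text
time_s: 23.95
tool_pos: [0.4513, -0.2805, 0.1083]
ee_rot: [0.0, 0.994, 0.114, 0.0]
ft_force: [0.1, -0.2, -3.7]
width: 0.427
gripper_force: 25.0
```

```bash
python3 avg.py 6
```

```text
24.25 F [-0.29 -0.07 -4.64] sd [0.62 0.42 0.6 ] pos [ 0.4511 -0.2804  0.1081] rot [0.    0.994 0.114 0.   ] w 0.425 q [ 0.57  0.64 -0.1   1.96  0.11  0.55 -0.95]
```

>>> {"method": "step_arm", "body": {
  "moves": [
    {"hand": -1,"dx": 0,"dy": 0,"dz": -0.001,"yaw": 0},
    {"hand": -1,"dx": 0,"dy": 0,"dz": -0.0018,"yaw": 0},
    {"hand": -1,"dx": 0,"dy": 0,"dz": -0.0018,"yaw": 0}
  ]
}}

```text
time_s: 24.55
tool_pos: [0.451, -0.2803, 0.106]
ee_rot: [-0.0, 0.994, 0.114, -0.0]
ft_force: [-0.6, 0.2, -4.5]
width: 0.426
gripper_force: 25.0
```

```bash
python3 avg.py 5
```

```text
24.8 F [ 0.02  0.23 -4.25] sd [0.47 0.32 0.64] pos [ 0.4511 -0.2804  0.1062] rot [0.    0.994 0.114 0.   ] w 0.423 q [ 0.57  0.64 -0.1   1.96  0.11  0.55 -0.95]
```

>>> {"method": "step_arm", "body": {
  "moves": [
    {"hand": -1,"dx": 0,"dy": 0,"dz": -0.0005,"yaw": 0},
    {"hand": -1,"dx": 0,"dy": 0,"dz": -0.001,"yaw": 0},
    {"hand": -1,"dx": 0,"dy": 0,"dz": -0.001,"yaw": 0}
  ]
}}

```text
time_s: 25.1
tool_pos: [0.4512, -0.2803, 0.1057]
ee_rot: [0.0, 0.994, 0.114, 0.0]
ft_force: [-1.0, 0.5, 2.6]
width: 0.422
gripper_force: 25.0
```

```bash
python3 avg.py 5
```

```text
25.35 F [-1.03  1.34  4.64] sd [0.76 0.77 0.7 ] pos [ 0.4512 -0.2803  0.1057] rot [0.    0.994 0.114 0.   ] w 0.427 q [ 0.57  0.64 -0.1   1.96  0.11  0.54 -0.95]
```

>>> {"method": "step_arm", "body": {
  "moves": [
    {"hand": -1,"dx": 0,"dy": 0,"dz": 0.0003,"yaw": 0},
    {"hand": 0,"dx": 0,"dy": 0,"dz": 0.0003,"yaw": 0},
    {"hand": 0.4,"dx": 0,"dy": 0,"dz": 0.0003,"yaw": 0},
    {"hand": 0.4,"dx": 0,"dy": 0,"dz": 0.0003,"yaw": 0},
    {"hand": 0.4,"dx": 0,"dy": 0,"dz": 0.0003,"yaw": 0}
  ],
  "squeeze": 8
}}

```text
time_s: 25.85
tool_pos: [0.4511, -0.2804, 0.1054]
ee_rot: [0.0, 0.994, 0.114, 0.0]
ft_force: [0.7, 0.2, 0.1]
width: 0.693
gripper_force: 0.0
```

>>> {"method": "step_arm", "body": {
  "moves": [
    {"hand": 0.5,"dx": 0,"dy": 0,"dz": 0.01,"yaw": 0},
    {"hand": 0.5,"dx": 0,"dy": 0,"dz": 0.04,"yaw": 0},
    {"hand": 0.5,"dx": 0,"dy": 0,"dz": 0.08,"yaw": 0},
    {"hand": 0.5,"dx": 0,"dy": 0,"dz": 0.12,"yaw": 0},
    {"hand": 0.5,"dx": 0,"dy": 0,"dz": 0.16,"yaw": 0}
  ]
}}

```text
time_s: 26.35
tool_pos: [0.4508, -0.2802, 0.2679]
ee_rot: [0.0, 0.994, 0.114, 0.0]
ft_force: [1.2, -0.6, 0.4]
width: 0.75
gripper_force: 0.0
```

>>> {"method": "step_arm", "body": {
  "moves": [
    {"hand": 0.5,"dx": 0,"dy": -0.04,"dz": 0.02,"yaw": 0},
    {"hand": 0.5,"dx": -0.02,"dy": -0.08,"dz": 0.02,"yaw": 0},
    {"hand": 0.5,"dx": -0.04,"dy": -0.12,"dz": 0.02,"yaw": 0},
    {"hand": 0.5,"dx": -0.06,"dy": -0.15,"dz": 0.02,"yaw": 0},
    {"hand": 0.5,"dx": -0.06,"dy": -0.16,"dz": 0.02,"yaw": 0}
  ]
}}

```text
time_s: 26.85
tool_pos: [0.3865, -0.4448, 0.2862]
ee_rot: [0.001, 0.994, 0.11, -0.001]
ft_force: [0.0, -0.3, 0.2]
width: 0.749
gripper_force: 0.0
```

Run:
```python
from h import *
t=manip.get_image("top")[:,:,::-1];s=manip.get_image("side")[:,:,::-1]
cv2.imwrite("pics/m8.png",np.hstack([crop(t,285,145,200,150,2),crop(s,270,130,190,150,2)]))
print(manip.get_obs()["tool_pos"],manip.get_obs()["time_s"])
```

```text
[ 0.39033158 -0.44181868  0.2858643 ] 26.95
```

View pics/m8.png

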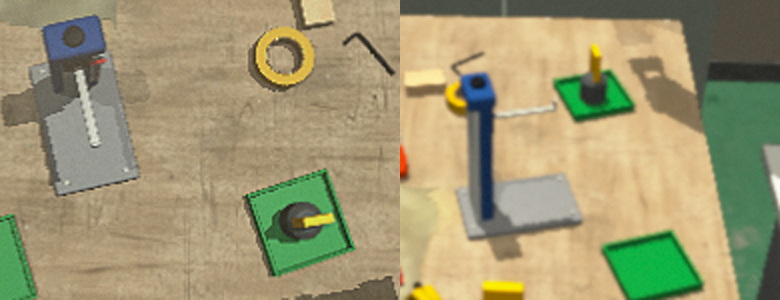

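The weight stands upright in the right-hand tray ((303,222) in the top half, (595,85) in the side half), and the hook is back at rest.

```bash
python3 -c "
from rig import manip
print(manip.sign_off())"
```

```text
the job is handed in; nothing more can be done
None
```

I weighed the counterweight at about 4.35 N (roughly 0.44 kg), left it hanging on the scale for about 3 s, eased it off, stood it upright in the right-hand green tray, and handed the job in at about 27 s.

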